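# Set a slat against the fence and flip stop for a cross-cut

## Robot

A 6-joint arm with a two-finger parallel gripper is mounted at the origin on the work surface. World frame = base frame: x ahead of the robot, y to its left, z up, the work surface at z = 0. Lengths are in m, angles in rad, forces in N, time in s.
With the tool pointing down it reaches from about 0.325 to 0.75 m from the base axis. Payload 7.6 kg.
Tool frame: the origin (TCP) lies between the finger pads; the fingertips stand 17 mm ahead of it and the grasp point (between the pads) lies 2 mm behind it; z points along the fingers, y is the line along which they close (so a half turn about z gives the same grasp; the last joint's range is limited). The gripper opens to 85 mm and grips with 20 to 120 N. Pads are 22 mm wide; open, the fingers measure 114 mm over their backs; the gripper's body (76 mm by 85 mm) begins 54 mm behind the grasp point. The pads swing forward as they close: fully open they stand 13 mm farther back than shut.
Start: joints at [1.054, 0.052, 1.401, -0, 1.689, -0.07], TCP at [0.227, 0.473, 0.248] pointing down, gripper open.
Joint ranges: [-2.9, 2.9], [-0.91, 2.17], [0.12, 2.37], [-1.06, 4.2], [0.26, 2.73], [-2.93, 2.93]. Speed limits (rad/s): [2.57, 2.57, 3.01, 3.14, 3.14, 3.14].

## Interface

Orientations are given as a rotation vector (axis times angle).
In Python, from bench import ctrl gives the robot as it stands.
- The arm moves only by the tool carry_out, never from a script. Its argument "moves" is a list of rows, each an object with "travel": the shift along the tool's x, y, z in m, a list of three; "yaw": the turn about the tool's z in degrees; "claw": the opening in per cent of the stroke, from 0 (shut) to 100 (fully open). In form: [{"travel": [x, y, z], "yaw": yaw, "claw": claw}, ...]. A call has exactly 10 rows; each row shifts and turns the commanded pose from where the row before left it, along the tool's axes as they then stand; what a row does not reach is not made up. A row lasts 1/12 s, in which the tool goes at most 41.7 mm and 7.16 degrees, less where a joint would pass 70% of its speed; a pose out of reach is approached as far as the arm can. A call is refused whole if a number of a shift passes 0.0417 or a number of a turn 7.16, either way. A call with a gripper value outside its range is refused whole. The fingers move at their own pace and stop on an object; the grip force is fixed at half the most. Time passes only in rows, so rows that do not move let the fingers close, or fill a call up. It gives the time, the measured TCP pose, the force, the opening and the grip force at its end, in the units of the state.
- ctrl.read_state(): the state, without advancing time (a new reading comes with each control period).
- ctrl.get_image(name): name is "scene" or "side" or "wrist"; returns (picture, depth): 384x512x3 uint8, blue, green, red; 384x512 float32, m along the optical axis (not along the pixel's ray), 0 where there is no reading.
- ctrl.camera_info(name): a dict with "fx", "fy", "cx", "cy" (pixels), "extrinsics" (4x4, takes a point from world to camera coordinates). Camera axes: x right, y down, z forward; pixel columns grow to the right and rows downward; lengths in m; the calibration is good to about 2 mm. A picture is of the moment at which its call begins: read the wrist's pose just before it. camera_info takes no time and is no camera call; for the wrist camera it gives the pose at the moment of the call.
- ctrl.sign_off(): hands the job in; it is judged then, once.
The state is a dict: "time_s": time; "joint_positions": joint angles; "dq": joint speeds; "joint_torque": joint torques, N m; "tool_pos": TCP position; "tcp_rot": TCP orientation; "force": force on the tool from outside, world axes, zero at the start; "wrist_torque": the same for the moment, N m; "gripper_width": finger opening in m; "grip_force": force on a finger pad.
Only numpy, scipy, OpenCV 4.12 (cv2) and the standard library are available. Lean on these libraries where they do the work, as an engineer would, in place of code of your own. Each camera call takes 0.05 s, during which the arm holds its last target. There are 200 camera calls.

## Task

Set the short pine slat up for its cross-cut: tip the raised flip stop over so that its arm hangs down in front of the fence, then push the slat along the bench top with the fingertips until its long edge lies flush along the fence and its left end is right up against the stop. The slat is only pushed, never pinched or lifted, and everything else on the bench stays where it is.

Things in the scene. Friction and masses are not known exactly. Their poses are not given: they have to be found in the camera images.
- fence: Fixed straight aluminium fence, 640 mm long (y), 20 mm thick, 45 mm high, yellow scale on top. Origin: front face (robot's side), bench level, mid-length. x points through to its back (slat at negative x), y along it to the left. Yaw within 0.08 rad. Low brackets with knobs (40 mm high, to 90 mm behind the front face) at y = -200 and +280 mm.
- stop: Black carriage of the flip stop, fixed on the fence: 40 mm along it, top 69 mm above the bench, reaching 23 mm in front of and 50 mm behind the fence's front face. Origin: at the fence's front face, bench level, mid-width of the stop arm. Axes as the fence's.
- stop_arm (a joint): Hinge of the stop arm; axis along the fence, 14 mm in front of its face, 60 mm up. 0 = hanging in front of the fence, at its limit; pi/2 = towards the robot; pi = upright; 3.49 = leaning back, other limit, the start. Swings freely: pushed from behind past upright it falls to 0. 18 mm wide, 54 mm long, red end block 22 mm long, 29 mm deep. Raised: top 115 mm up, back 21 mm behind fence's face.
- stop_tip (a point): Middle of the free end of the stop's arm (end face of the red block).
- stop_face (a point): Where the slat's left end must butt: at the fence's front face, 9 mm right of the stop's origin (right side of the hanging arm), 9 mm above the bench; axes as the fence's. It does not move with the arm. When the arm hangs, its red block covers 3 to 32 mm in front of the fence, 6 to 28 mm above the bench.
- slat: Loose piece of pine bed slat, 240 mm long (its y axis), 90 mm wide (its x axis), 18 mm thick, about 0.2 kg, lying flat on the bench in front of the fence, to the right of the stop. Origin: centre of its underside. +x side faces the fence, +y end faces the stop; turned up to 0.25 rad from the fence.
- slat_left (a point): On the slat: corner between its fence-side long edge and its left end (slat frame +45, +120 mm; mid-thickness).
- slat_right (a point): On the slat: corner between its fence-side long edge and its right end (slat frame +45, -120 mm; mid-thickness).
- glue: Bystander: white and yellow glue bottle, 60 mm diameter, 190 mm tall; origin centre of its foot.
- spray: Bystander: spray can with blue label, 65 mm diameter, 190 mm tall; origin centre of its foot.
- tin: Bystander: green paint tin, 90 mm diameter, 90 mm tall; origin centre of its foot.
- jar: Bystander: glass jar with orange lid, 76 mm diameter, 100 mm tall; origin centre of its foot.
- tape: Bystander: yellow tape measure, 70 x 72 mm, 40 mm high, lying to the left, on the robot's side of the stop; origin centre of its underside.
- pencil: Bystander: flat red carpenter's pencil, 170 mm along its y axis, 15 mm wide, 8 mm thick, lying to the right of the slat, pointing away from or to the robot; origin near its middle, on the bench.
- block: Bystander: cork sanding block, 110 mm (x) x 60 mm (y), 35 mm high, to the left of the stop; origin centre of its underside.
- square: Bystander: try square lying behind the fence, stock 110 mm, blade 170 mm, 18 mm high; origin 45 mm from its stock's middle, on the bench.

How it is judged:
By the outcome, as a careful person would: the job done as asked, in the order asked, and still so for the second after the job is handed in, with the robot touching nothing.
It also fails if it takes over 64 s, if anything falls off the work surface, if the arm or the gripper's body presses on something with over 40 N, if the wrist force passes 120 N, or if a joint passes its speed limit or range.

## Working session

There is one attempt and no reset: what is moved stays moved. The work goes in short steps, Python scripts to look and compute and a tool call to move; the robot and the scene stay as the last step left them, time stands still between calls to the robot, and variables do not carry over. Pictures are saved under pics/ and viewed, at most 10 in all, crops included, and the job is handed in when it is done.

Besides the shell and the picture viewer there is one more tool, called after "Call:" as name([rows], argument=value, ...), one row to a line, values as JSON. carry_out: Moves the arm, as the interface text tells. Its arguments: {"type":"object","properties":{"moves":{"type":"array"}},"required":["moves"]}

```bash
mkdir -p pics; cat > h.py <<'E'
import numpy as np, cv2
from bench import ctrl
from scipy.spatial.transform import Rotation as R
def grab(n):
    ci=ctrl.camera_info(n); im,d=ctrl.get_image(n); return ci,im,d
def ray(ci,u,v,z):
    E=np.array(ci['extrinsics']); Ri=E[:3,:3].T; c=-Ri@E[:3,3]
    d=Ri@np.array([(u-ci['cx'])/ci['fx'],(v-ci['cy'])/ci['fy'],1]); return c+d*(z-c[2])/d[2]
def pts(ci,d):
    E=np.array(ci['extrinsics']); v,u=np.mgrid[:d.shape[0],:d.shape[1]]
    P=np.stack([(u-ci['cx'])/ci['fx']*d,(v-ci['cy'])/ci['fy']*d,d],-1)
    return (P-E[:3,3])@E[:3,:3]
E
python3 - <<'E'
from h import *
s=ctrl.read_state(); print(s['tool_pos'],s['tcp_rot'],s['gripper_width'],R.from_rotvec(s['tcp_rot']).as_matrix().round(3))
ims=[]
for n in['scene','side']:
    ci,im,d=grab(n); np.savez(n,im=im,d=d,**{k:ci[k] for k in ci}); cv2.imwrite(f'pics/{n}0.png',im)
    print(n,(-np.array(ci['extrinsics'])[:3,:3].T@np.array(ci['extrinsics'])[:3,3]).round(3))
E
```

```text
[0.22668893 0.47323448 0.24747267] [-6.95948441e-01 -3.06306682e+00  2.36147410e-03] 0.08539616402704386 [[-0.902  0.432 -0.001]
 [ 0.432  0.902 -0.001]
 [ 0.    -0.002 -1.   ]]
scene [ 1.077 -0.952  0.83 ]
side [ 0.446 -0.825  0.99 ]
```

View pics/scene0.png

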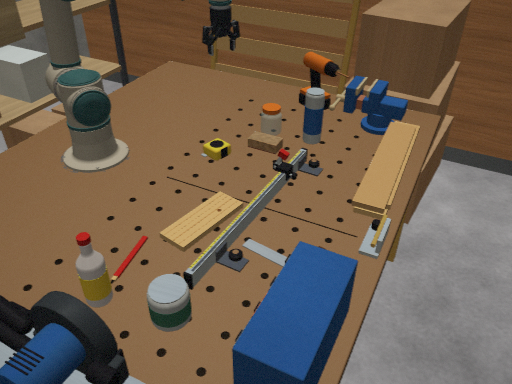

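View pics/side0.png

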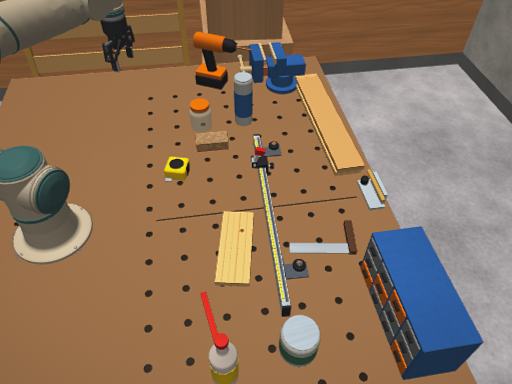

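The scene view shows the slat at (203,220), the raised red stop at (284,155), and the fence from (190,275) to (305,155). The side view has the slat at (236,247), the red stop at (260,151), and the fence from (257,137) to (286,307). The tape, block, jar and spray are left of the stop.

```bash
cat > m.py <<'E'
from h import *
def slat(ci,im,d,box):
    P=pts(ci,d); hsv=cv2.cvtColor(im,cv2.COLOR_BGR2HSV)
    m=((im[...,2]>185)&(im[...,1]>140)&(hsv[...,1]>60)&(hsv[...,0]>12)).astype(np.uint8)
    k=np.zeros_like(m);u0,u1,v0,v1=box;k[v0:v1,u0:u1]=1;m&=k
    m=cv2.morphologyEx(m,cv2.MORPH_CLOSE,np.ones((5,5)))
    c=max(cv2.findContours(m,0,2)[0],key=cv2.contourArea)
    mm=np.zeros_like(m);cv2.drawContours(mm,[c],-1,1,-1)
    z=np.median(P[...,2][(mm>0)&(d>0)])
    q=np.array([ray(ci,u,v,.018)[:2] for u,v in c[:,0]],np.float32)
    r=cv2.minAreaRect(q*1000); return z,r,cv2.boxPoints(r).round(1)
if __name__=='__main__':
  for n,b in(('scene',(155,250,190,250)),('side',(210,257,205,290))):
    ci=dict(np.load(n+'.npz'));im,d=ci['im'],ci['d'];P=pts(ci,d)
    z,r,bx=slat(ci,im,d,b);print(n,'slat z',z,r,bx.tolist())
    hsv=cv2.cvtColor(im,cv2.COLOR_BGR2HSV)
    f=(abs(P[...,2]-.045)<.006)&(P[...,0]>.4)&(P[...,0]<.8)&(abs(P[...,1])<.45)&(d>0)
    f=f.astype(np.uint8); nl,lab,st,ce=cv2.connectedComponentsWithStats(f)
    for i in np.argsort(-st[1:,4])[:3]+1:
        q=P[lab==i]; rr=cv2.minAreaRect((q[:,:2]*1000).astype(np.float32)); print(' fence?',st[i],q[:,2].mean().round(4),rr,cv2.boxPoints(rr).round().tolist())
    red=((hsv[...,0]<8)|(hsv[...,0]>172))&(hsv[...,1]>150)&(hsv[...,2]>100)
    red=red.astype(np.uint8);nl,lab,st,ce=cv2.connectedComponentsWithStats(red)
    for i in range(1,nl):
        if st[i,4]>25:
            q=P[(lab==i)&(d>0)];print(' red',st[i],ce[i].round(1),np.median(q,0).round(3),q.min(0).round(3),q.max(0).round(3))
    for nm,h0,h1 in(('yellow',24,34),):
        y=((hsv[...,0]>=h0)&(hsv[...,0]<=h1)&(hsv[...,1]>170)&(hsv[...,2]>150)).astype(np.uint8)
        nl,lab,st,ce=cv2.connectedComponentsWithStats(y)
        for i in range(1,nl):
            if st[i,4]>40:
                q=P[(lab==i)&(d>0)];print(' yel',st[i],np.median(q,0).round(3),q.min(0).round(3),q.max(0).round(3))
    # obstacles near stop
    for nm,lo,hi in(('tall',.07,.3),('dark',.05,.08)):
        k=((P[...,2]>lo)&(P[...,2]<hi)&(P[...,0]>.3)&(P[...,0]<.85)&(P[...,1]>-.1)&(P[...,1]<.5)&(d>0)).astype(np.uint8)
        nl,lab,st,ce=cv2.connectedComponentsWithStats(k)
        for i in range(1,nl):
            if st[i,4]>25:
                q=P[lab==i];print(' ',nm,st[i],q.min(0).round(3),q.max(0).round(3))
E
python3 m.py
```

```text
scene slat z 0.01812116718195537 ((508.63336181640625, -136.721435546875), (235.87767028808594, 87.7481918334961), 78.26739501953125) [[441.70001220703125, -243.3000030517578], [527.5999755859375, -261.1000061035156], [575.5999755859375, -30.200000762939453], [489.70001220703125, -12.300000190734863]]
 fence? [ 183  169  110  110 1098] 0.0448 ((619.0332641601562, -99.484375), (522.8974609375, 35.31718063354492), 86.12653350830078) [[584.0, -359.0], [619.0, -362.0], [654.0, 160.0], [619.0, 163.0]]
 fence? [288 148  20  19 135] 0.0445 ((636.7255859375, 237.43551635742188), (109.74098205566406, 22.246919631958008), 86.88770294189453) [[623.0, 183.0], [645.0, 182.0], [651.0, 292.0], [629.0, 293.0]]
 fence? [261 120  21   8  64] 0.0451 ((466.2908020019531, 397.7346496582031), (72.93637084960938, 36.24164962768555), 23.50164031982422) [[426.0, 400.0], [440.0, 367.0], [507.0, 396.0], [493.0, 429.0]]
 red [279 148  11   8  41] [284.1 151.7] [0.627 0.143 0.11 ] [0.553 0.132 0.001] [0.641 0.323 0.115]
 red [ 76 232  14   9  98] [ 82.4 236.1] [ 0.444 -0.476  0.191] [ 0.238 -0.489 -0.001] [ 0.45
[... 1653 characters left out ...]
 292  29  55 457] [213.1 323.4] [ 0.424 -0.363  0.008] [ 0.4   -0.491 -0.005] [ 0.458 -0.26   0.192]
 yel [165 157  24  16 178] [0.364 0.177 0.037] [ 0.324  0.149 -0.005] [0.399 0.272 0.043]
 yel [272 237  12  63  74] [ 0.605 -0.251  0.044] [ 0.6   -0.337  0.04 ] [ 0.611 -0.149  0.049]
  tall [234  72  19  39 673] [0.579 0.388 0.07 ] [0.644 0.456 0.191]
  tall [190  99  20  18 296] [0.421 0.38  0.07 ] [0.489 0.449 0.102]
  tall [254 147  12  14 106] [0.606 0.13  0.071] [0.641 0.15  0.113]
  dark [235 105  18  10 115] [0.581 0.387 0.05 ] [0.643 0.417 0.08 ]
  dark [190 108  21  14 175] [0.419 0.375 0.05 ] [0.492 0.426 0.079]
  dark [251 156  18  12 167] [0.598 0.116 0.05 ] [0.651 0.161 0.08 ]
```

```bash
python3 - <<'E'
from h import *
for n in('scene','side'):
    ci=dict(np.load(n+'.npz'));d=ci['d'];P=pts(ci,d)
    k=(abs(P[...,2]-.045)<.004)&(P[...,0]>.57)&(P[...,0]<.66)&(P[...,1]>-.4)&(P[...,1]<.31)&(d>0)
    q=P[k]; ys=np.arange(-.34,.3,.02);mid=[];
    for y in ys:
        s=q[abs(q[:,1]-y)<.01]
        if len(s)>8: a,b=np.percentile(s[:,0],[5,95]); mid.append((y,a,b))
    mid=np.array(mid);g=mid[(mid[:,2]-mid[:,1]<.026)]
    g=g[(abs(g[:,0]+.2)>.04)&(abs(g[:,0]-.14)>.05)]
    p=np.polyfit(g[:,0],(g[:,1]+g[:,2])/2,1);print(n,len(g),'mid x=',p, 'width',(g[:,2]-g[:,1]).mean(),'res',np.std(np.polyval(p,g[:,0])-(g[:,1]+g[:,2])/2))
    k=(P[...,2]>.06)&(P[...,2]<.2)&(P[...,0]>.35)&(P[...,0]<.75)&(P[...,1]>-.55)&(P[...,1]<-.3)&(d>0)
    nl,lab,st,ce=cv2.connectedComponentsWithStats(k.astype(np.uint8))
    for i in range(1,nl):
        if st[i,4]>40: s=P[lab==i];print(' obs',s.min(0).round(3),s.max(0).round(3))
    k=(P[...,2]>.085)&(P[...,2]<.125)&(P[...,0]>.58)&(P[...,0]<.67)&(P[...,1]>.1)&(P[...,1]<.19)&(d>0)
    s=P[k];print(' arm y',np.percentile(s[:,1],[3,50,97]).round(4),'x',s[:,0].min(),s[:,0].max())
E
```

```text
scene 23 mid x= [0.04908267 0.62477535] width 0.01853863078543109 res 0.0005530963478008003
 obs [ 0.419 -0.507  0.06 ] [ 0.476 -0.449  0.193]
 obs [ 0.577 -0.488  0.06 ] [ 0.664 -0.401  0.095]
 arm y [0.1324 0.137  0.152 ] x 0.6106195806760161 0.6412306857663672
side 22 mid x= [0.04961845 0.62331874] width 0.017551583282762493 res 0.00047577532971031656
 obs [ 0.572 -0.49   0.06 ] [ 0.661 -0.403  0.095]
 obs [ 0.412 -0.509  0.06 ] [ 0.472 -0.453  0.192]
 arm y [0.1307 0.1353 0.1498] x 0.6084364556531184 0.6409233663710794
```

Call:
carry_out([
  {"travel": [0,0,0],"yaw": -7,"claw": 0},
  {"travel": [0,0,0],"yaw": -7,"claw": 0},
  {"travel": [0,0,0],"yaw": -7,"claw": 0},
  {"travel": [0,0,0],"yaw": -1.5,"claw": 0},
  {"travel": [-0.04,0,0],"yaw": 0,"claw": 0},
  {"travel": [-0.04,0,0],"yaw": 0,"claw": 0},
  {"travel": [-0.04,-0.02,0],"yaw": 0,"claw": 0},
  {"travel": [-0.03,-0.03,0],"yaw": 0,"claw": 0},
  {"travel": [-0.03,-0.03,0],"yaw": 0,"claw": 0},
  {"travel": [-0.03,-0.03,0],"yaw": 0,"claw": 0},
])

```text
time_s: 0.93
tool_pos: [0.4274, 0.3539, 0.2476]
tcp_rot: [-0.084, -3.14, 0.001]
force: [-0.5, 0.6, 0.2]
gripper_width: 0.0003
grip_force: 0.0
```

Call:
carry_out([
  {"travel": [-0.0326,-0.0249,0],"yaw": 0,"claw": 0},
  {"travel": [-0.0326,-0.0249,0],"yaw": 0,"claw": 0},
  {"travel": [-0.0326,-0.0249,0],"yaw": 0,"claw": 0},
  {"travel": [-0.0326,-0.0249,0],"yaw": 0,"claw": 0},
  {"travel": [-0.0326,-0.0249,0],"yaw": 0,"claw": 0},
  {"travel": [-0.0326,-0.0249,0],"yaw": 0,"claw": 0},
  {"travel": [-0.0326,-0.0249,0],"yaw": 0,"claw": 0},
  {"travel": [-0.0326,-0.0249,0],"yaw": 0,"claw": 0},
  {"travel": [0,0,0.03],"yaw": 0,"claw": 0},
  {"travel": [0,0,0.03],"yaw": 0,"claw": 0},
])

```text
time_s: 1.77
tool_pos: [0.6785, 0.1402, 0.1884]
tcp_rot: [0.09, 3.136, 0.001]
force: [1.4, 1.0, -1.1]
gripper_width: -0.0001
grip_force: 0.0
```

Call:
carry_out([
  {"travel": [0,0,0.03],"yaw": 0,"claw": 0},
  {"travel": [0,0,0.03],"yaw": 0,"claw": 0},
  {"travel": [0,0,0.022],"yaw": 0,"claw": 0},
  {"travel": [0.01,0,0],"yaw": 0,"claw": 0},
  {"travel": [0.01,0,0],"yaw": 0,"claw": 0},
  {"travel": [0.015,0,0],"yaw": 0,"claw": 0},
  {"travel": [0.015,0,0],"yaw": 0,"claw": 0},
  {"travel": [0.015,0,0],"yaw": 0,"claw": 0},
  {"travel": [0.015,0,0],"yaw": 0,"claw": 0},
  {"travel": [0,0,0],"yaw": 0,"claw": 0},
])

```text
time_s: 2.6
tool_pos: [0.5942, 0.1471, 0.1057]
tcp_rot: [-0.084, -3.138, 0.0]
force: [0.4, -0.1, 0.4]
gripper_width: 0.0003
grip_force: 0.0
```

```bash
python3 - <<'E'
from h import *
ci,im,d=grab('side');P=pts(ci,d)
cv2.imwrite('pics/s1.png',cv2.resize(im[90:220,190:330],None,fx=4,fy=4,interpolation=2))
E
```

```text
(no output)
```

View pics/s1.png

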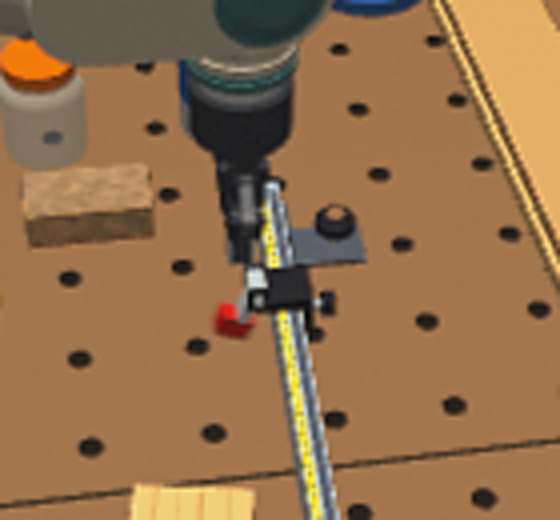

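Call:
carry_out([
  {"travel": [0,0,-0.03],"yaw": 0,"claw": 50},
  {"travel": [0,0,-0.03],"yaw": 0,"claw": 50},
  {"travel": [0.0192,-0.037,0],"yaw": 0,"claw": 50},
  {"travel": [0.0192,-0.037,0],"yaw": 0,"claw": 50},
  {"travel": [0.0192,-0.037,0],"yaw": 0,"claw": 50},
  {"travel": [0.0192,-0.037,0],"yaw": 0,"claw": 50},
  {"travel": [0.0192,-0.037,0],"yaw": 0,"claw": 50},
  {"travel": [0.0192,-0.037,0.02],"yaw": 0,"claw": 50},
  {"travel": [0.0192,-0.037,0.025],"yaw": 0,"claw": 50},
  {"travel": [0.0192,-0.037,0.025],"yaw": 0,"claw": 50},
])

```text
time_s: 3.48
tool_pos: [0.4348, -0.1285, 0.1055]
tcp_rot: [0.085, 3.138, -0.001]
force: [1.1, 0.6, -0.9]
gripper_width: 0.0428
grip_force: 0.0
```

```bash
python3 - <<'E'
from h import *
s=ctrl.read_state();print(s['tool_pos'],s['gripper_width'])
out=[]
for n in('side','scene'):
    ci,im,d=grab(n);P=pts(ci,d);hsv=cv2.cvtColor(im,cv2.COLOR_BGR2HSV)
    red=((hsv[...,0]<8)|(hsv[...,0]>172))&(hsv[...,1]>150)&(hsv[...,2]>90)&(abs(P[...,0]-.61)<.06)&(abs(P[...,1]-.14)<.05)
    print(n,red.sum(),np.median(P[red],0).round(3),P[red].min(0).round(3),P[red].max(0).round(3))
    t=s['tool_pos'];k=(np.hypot(P[...,0]-t[0],P[...,1]-t[1])<.055)&(P[...,2]>.025)&(P[...,2]<.2)&(d>0)
    print(' finger lowest',np.percentile(P[k][:,2],[0,1,3]).round(4) if k.any() else None)
    E_=np.array(ci['extrinsics']);q=E_[:3,:3]@t+E_[:3,3];u,v=int(q[0]/q[2]*ci['fx']+ci['cx']),int(q[1]/q[2]*ci['fy']+ci['cy'])
    print(u,v);out.append(cv2.resize(im[max(v-90,0):v+90,max(u-60,0):][:180,:130],(390,540)))
cv2.imwrite('pics/f.png',np.hstack(out))
E
```

```text
[ 0.43478606 -0.12849467  0.10547694] 0.04276439636565299
side 50 [0.598 0.136 0.017] [ 0.589  0.121 -0.003] [0.616 0.178 0.047]
 finger lowest [0.0887 0.0926 0.0969]
205 225
scene 22 [0.593 0.139 0.023] [0.573 0.134 0.001] [0.599 0.174 0.03 ]
 finger lowest [0.0844 0.0888 0.0932]
178 182
```

View pics/f.png

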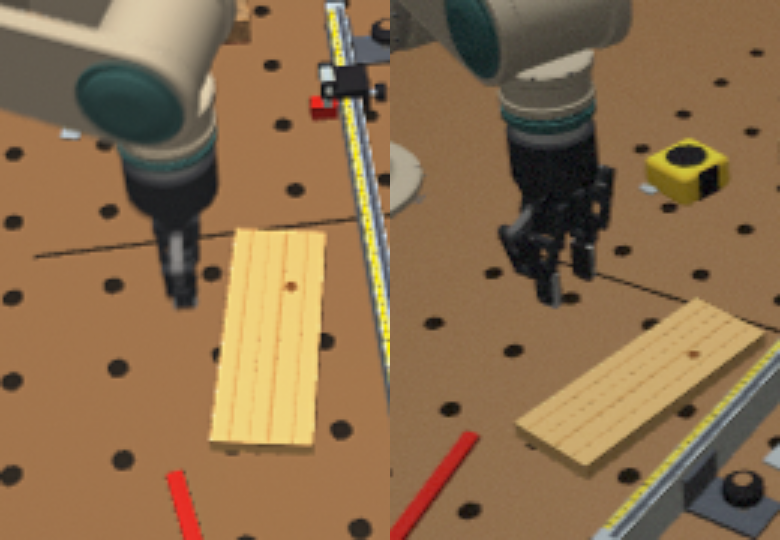

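Call:
carry_out([
  {"travel": [0,-0.01,0.035],"yaw": 0,"claw": 50},
  {"travel": [0,0,0.03],"yaw": 0,"claw": 50},
  {"travel": [0,0,0.015],"yaw": 0,"claw": 50},
  {"travel": [-0.008,0,0],"yaw": 0,"claw": 50},
  {"travel": [-0.009,0,0],"yaw": 0,"claw": 50},
  {"travel": [-0.009,0,0],"yaw": 0,"claw": 50},
  {"travel": [-0.009,0,0],"yaw": 0,"claw": 50},
  {"travel": [-0.009,0,0],"yaw": 0,"claw": 50},
  {"travel": [-0.009,0,0],"yaw": 0,"claw": 50},
  {"travel": [-0.009,0,0],"yaw": 0,"claw": 50},
])

```text
time_s: 4.42
tool_pos: [0.4985, -0.14, 0.027]
tcp_rot: [0.084, 3.139, -0.001]
force: [-1.0, -0.4, 0.3]
gripper_width: 0.0425
grip_force: 0.8
```

Call:
carry_out([
  {"travel": [-0.004,0,0],"yaw": 0,"claw": 50},
  {"travel": [-0.003,0,0],"yaw": 0,"claw": 50},
  {"travel": [0,0,0],"yaw": 0,"claw": 50},
  {"travel": [0,0,0],"yaw": 0,"claw": 50},
  {"travel": [0,0,0],"yaw": 0,"claw": 50},
  {"travel": [0,0,0],"yaw": 0,"claw": 50},
  {"travel": [0,0,0],"yaw": 0,"claw": 50},
  {"travel": [0,0,0],"yaw": 0,"claw": 50},
  {"travel": [0,0,0],"yaw": 0,"claw": 50},
  {"travel": [0,0,0],"yaw": 0,"claw": 50},
])

```text
time_s: 5.25
tool_pos: [0.5033, -0.1403, 0.0254]
tcp_rot: [0.085, 3.14, 0.0]
force: [0.4, 0.5, 0.6]
gripper_width: 0.0428
grip_force: 0.0
```

```bash
python3 - <<'E'
from m import *
s=ctrl.read_state();print(s['tool_pos'],s['force'])
ci,im,d=grab('scene');print(slat(ci,im,d,(155,270,180,258)))
cv2.imwrite('pics/g.png',cv2.resize(im[110:300,120:320],None,fx=3,fy=3))
E
```

```text
[ 0.50328737 -0.1402723   0.025426  ] [0.43713098 0.48275421 0.63833317]
(np.float64(0.01816134495304683), ((556.9380493164062, -126.78274536132812), (292.0207214355469, 79.56289672851562), 87.2354507446289), array([[ 510.2, -270.7],
       [ 589.6, -274.5],
       [ 603.7,   17.1],
       [ 524.2,   21. ]], dtype=float32))
```

View pics/g.png

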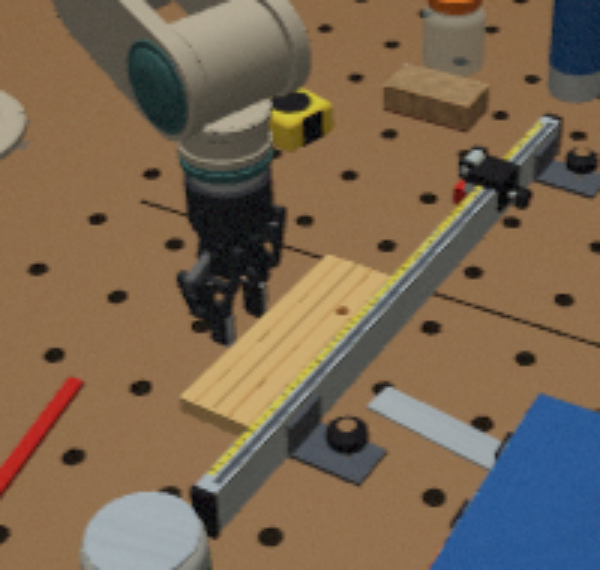

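The slat is aligned with and close to the fence: its right end is at crop (215,410) and its left end at (355,265). The red block hangs at (458,190). I'll press a little further.

Call:
carry_out([
  {"travel": [-0.002,0,0],"yaw": 0,"claw": 50},
  {"travel": [-0.002,0,0],"yaw": 0,"claw": 50},
  {"travel": [-0.001,0,0],"yaw": 0,"claw": 50},
  {"travel": [-0.001,0,0],"yaw": 0,"claw": 50},
  {"travel": [0,0,0],"yaw": 0,"claw": 50},
  {"travel": [0,0,0],"yaw": 0,"claw": 50},
  {"travel": [0,0,0],"yaw": 0,"claw": 50},
  {"travel": [0,0,0],"yaw": 0,"claw": 50},
  {"travel": [0,0,0],"yaw": 0,"claw": 50},
  {"travel": [0,0,0],"yaw": 0,"claw": 50},
])

```text
time_s: 6.13
tool_pos: [0.5062, -0.1405, 0.0251]
tcp_rot: [-0.084, -3.131, -0.001]
force: [-19.0, 0.2, 13.4]
gripper_width: 0.0426
grip_force: 9.6
```

Call:
carry_out([
  {"travel": [0.02,0,0],"yaw": 0,"claw": 50},
  {"travel": [0.01,0,-0.01],"yaw": 0,"claw": 50},
  {"travel": [0,0,-0.04],"yaw": 0,"claw": 0},
  {"travel": [0,0,-0.04],"yaw": 0,"claw": 0},
  {"travel": [-0.01,-0.035,0],"yaw": 0,"claw": 0},
  {"travel": [-0.015,-0.035,0],"yaw": 0,"claw": 0},
  {"travel": [-0.015,-0.035,0],"yaw": 0,"claw": 0},
  {"travel": [-0.02,-0.035,0],"yaw": 0,"claw": 0},
  {"travel": [-0.012,-0.02,0],"yaw": 0,"claw": 0},
  {"travel": [0,0,0],"yaw": 0,"claw": 0},
])

```text
time_s: 6.97
tool_pos: [0.5434, -0.3065, 0.1147]
tcp_rot: [0.09, 3.14, -0.001]
force: [-0.2, 1.7, 0.5]
gripper_width: 0.0001
grip_force: 0.0
```

```bash
python3 - <<'E'
from m import *
s=ctrl.read_state();t=s['tool_pos'];print(t)
for n,b in(('side',(210,265,190,290)),('scene',(155,270,180,262))):
    ci,im,d=grab(n);P=pts(ci,d)
    if n=='side':print(slat(ci,im,d,b))
    k=(abs(P[...,2]-.018)<.005)&(P[...,0]>.49)&(P[...,0]<.60)&(P[...,1]>-.3)&(P[...,1]<.06)&(d>0);q=P[k]
    print(n,'slat x',np.percentile(q[:,0],[2,98]).round(4),'y',np.percentile(q[:,1],[1,99]).round(4))
    k=(np.hypot(P[...,0]-t[0],P[...,1]-t[1])<.05)&(P[...,2]>.05)&(P[...,2]<.2)&(d>0)
    print(' finger lowest',np.percentile(P[k][:,2],[0,1,3]).round(4))
E
```

```text
[ 0.54337795 -0.30652272  0.11468229]
(np.float64(0.016679285433243575), ((525.6212158203125, -188.60858154296875), (28.046207427978516, 132.52664184570312), 0.3221933841705322), array([[ 511.2, -122.4],
       [ 512. , -254.9],
       [ 540. , -254.8],
       [ 539.3, -122.3]], dtype=float32))
side slat x [0.5134 0.5993] y [-0.2792 -0.1266]
 finger lowest [0.0962 0.1036 0.116 ]
scene slat x [0.5174 0.5896] y [-0.2528 -0.0167]
 finger lowest [0.0984 0.104  0.1092]
```

Call:
carry_out([
  {"travel": [-0.012,0,0.035],"yaw": 0,"claw": 0},
  {"travel": [0,0,0.035],"yaw": 0,"claw": 0},
  {"travel": [0,0,0.018],"yaw": 0,"claw": 0},
  {"travel": [0,0.01,0],"yaw": 0,"claw": 0},
  {"travel": [0,0.012,0],"yaw": 0,"claw": 0},
  {"travel": [0,0.012,0],"yaw": 0,"claw": 0},
  {"travel": [0,0.012,0],"yaw": 0,"claw": 0},
  {"travel": [0,0.012,0],"yaw": 0,"claw": 0},
  {"travel": [0,0.012,0],"yaw": 0,"claw": 0},
  {"travel": [0,0.012,0],"yaw": 0,"claw": 0},
])

```text
time_s: 7.9
tool_pos: [0.5597, -0.2205, 0.0288]
tcp_rot: [0.085, 3.138, -0.002]
force: [-1.1, -2.4, 1.3]
gripper_width: -0.0001
grip_force: 1.3
```

Call:
carry_out([
  {"travel": [0,0.01,0],"yaw": 0,"claw": 0},
  {"travel": [0,0.01,0],"yaw": 0,"claw": 0},
  {"travel": [0,0.01,0],"yaw": 0,"claw": 0},
  {"travel": [0,0.01,0],"yaw": 0,"claw": 0},
  {"travel": [0,0.01,0],"yaw": 0,"claw": 0},
  {"travel": [0,0.01,0],"yaw": 0,"claw": 0},
  {"travel": [0,0.008,0],"yaw": 0,"claw": 0},
  {"travel": [0,0.006,0],"yaw": 0,"claw": 0},
  {"travel": [0,0,0],"yaw": 0,"claw": 0},
  {"travel": [0,0,0],"yaw": 0,"claw": 0},
])

```text
time_s: 8.73
tool_pos: [0.5638, -0.1465, 0.0285]
tcp_rot: [0.084, 3.139, 0.001]
force: [0.1, 0.3, 6.6]
gripper_width: -0.0001
grip_force: 3.8
```

```bash
python3 - <<'E'
from m import *
o=[]
for n,(u,v) in(('side',(200,130)),('scene',(180,130))):
    ci,im,d=grab(n);o.append(cv2.resize(im[v:v+140,u:u+130],(390,420),interpolation=2))
cv2.imwrite('pics/k.png',np.hstack(o))
E
```

```text
(no output)
```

View pics/k.png

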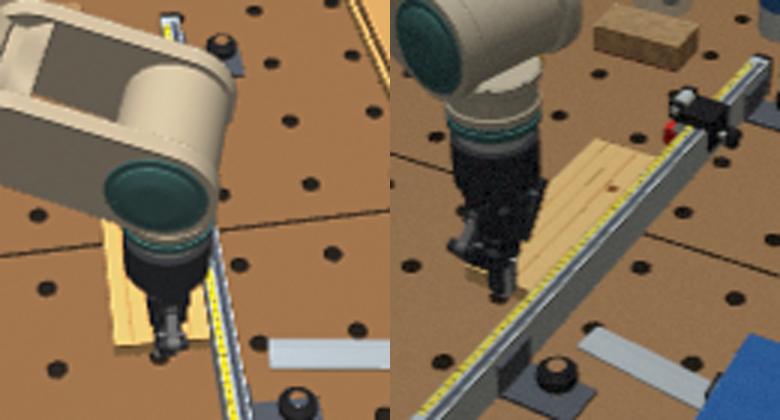

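The slat's left end is now about 25 mm short of the stop (scene crop (655,155) against the block at (672,130)), and the fingertip sits at its right end (500,290). There is a slight vertical force, so I'll lift 3 mm and go on slowly.

Call:
carry_out([
  {"travel": [0,0,-0.003],"yaw": 0,"claw": 0},
  {"travel": [0,0.004,0],"yaw": 0,"claw": 0},
  {"travel": [0,0.004,0],"yaw": 0,"claw": 0},
  {"travel": [0,0.004,0],"yaw": 0,"claw": 0},
  {"travel": [0,0.003,0],"yaw": 0,"claw": 0},
  {"travel": [0,0.002,0],"yaw": 0,"claw": 0},
  {"travel": [0,0.001,0],"yaw": 0,"claw": 0},
  {"travel": [0,0,0],"yaw": 0,"claw": 0},
  {"travel": [0,0,0],"yaw": 0,"claw": 0},
  {"travel": [0,0,0],"yaw": 0,"claw": 0},
])

```text
time_s: 9.67
tool_pos: [0.5638, -0.1292, 0.03]
tcp_rot: [-0.085, -3.14, -0.001]
force: [-0.7, -0.1, 0.8]
gripper_width: 0.0003
grip_force: 0.0
```

```bash
python3 - <<'E'
from m import *
ci,im,d=grab('scene')
cv2.imwrite('pics/l.png',cv2.resize(im[135:235,190:320],(780,600),interpolation=2))
E
```

```text
(no output)
```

View pics/l.png

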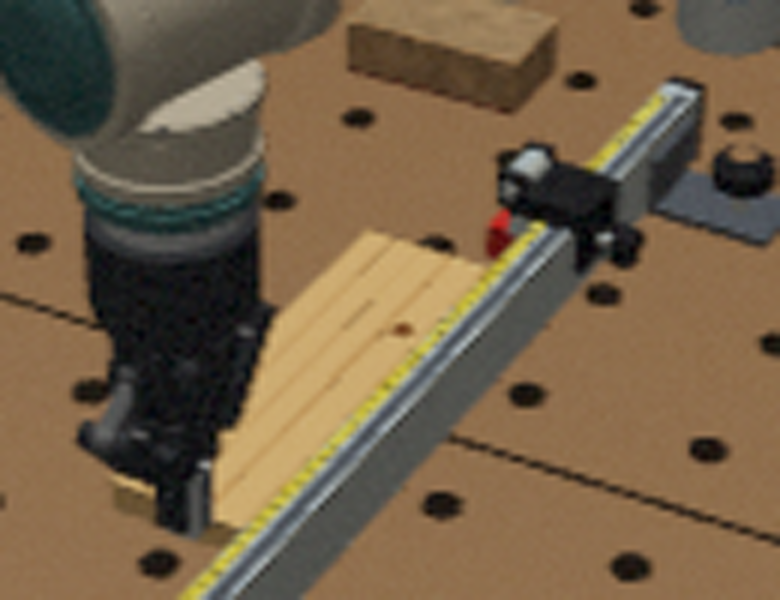

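The slat's left edge at (490,265) is just short of the red block at (497,240). I'll keep going in small steps until the force shows contact.

Call:
carry_out([
  {"travel": [0,0.002,0],"yaw": 0,"claw": 0},
  {"travel": [0,0.002,0],"yaw": 0,"claw": 0},
  {"travel": [0,0.001,0],"yaw": 0,"claw": 0},
  {"travel": [0,0.001,0],"yaw": 0,"claw": 0},
  {"travel": [0,0.001,0],"yaw": 0,"claw": 0},
  {"travel": [0,0,0],"yaw": 0,"claw": 0},
  {"travel": [0,0,0],"yaw": 0,"claw": 0},
  {"travel": [0,0,0],"yaw": 0,"claw": 0},
  {"travel": [0,0,0],"yaw": 0,"claw": 0},
  {"travel": [0,0,0],"yaw": 0,"claw": 0},
])

```text
time_s: 10.55
tool_pos: [0.5645, -0.1225, 0.0305]
tcp_rot: [0.085, 3.14, 0.0]
force: [-0.0, 0.1, 0.8]
gripper_width: 0.0002
grip_force: 0.0
```

Call:
carry_out([
  {"travel": [0,0.001,0],"yaw": 0,"claw": 0},
  {"travel": [0,0.001,0],"yaw": 0,"claw": 0},
  {"travel": [0,0.001,0],"yaw": 0,"claw": 0},
  {"travel": [0,0.001,0],"yaw": 0,"claw": 0},
  {"travel": [0,0,0],"yaw": 0,"claw": 0},
  {"travel": [0,0,0],"yaw": 0,"claw": 0},
  {"travel": [0,0,0],"yaw": 0,"claw": 0},
  {"travel": [0,0,0],"yaw": 0,"claw": 0},
  {"travel": [0,0,0],"yaw": 0,"claw": 0},
  {"travel": [0,0,0],"yaw": 0,"claw": 0},
])

```text
time_s: 11.38
tool_pos: [0.5646, -0.1185, 0.0304]
tcp_rot: [0.085, 3.14, 0.0]
force: [0.1, -1.3, 0.4]
gripper_width: -0.0001
grip_force: 0.4
```

Call:
carry_out([
  {"travel": [0,0.001,0],"yaw": 0,"claw": 0},
  {"travel": [0,0.001,0],"yaw": 0,"claw": 0},
  {"travel": [0,0.001,0],"yaw": 0,"claw": 0},
  {"travel": [0,0.001,0],"yaw": 0,"claw": 0},
  {"travel": [0,0,0],"yaw": 0,"claw": 0},
  {"travel": [0,0,0],"yaw": 0,"claw": 0},
  {"travel": [0,0,0],"yaw": 0,"claw": 0},
  {"travel": [0,0,0],"yaw": 0,"claw": 0},
  {"travel": [0,0,0],"yaw": 0,"claw": 0},
  {"travel": [0,0,0],"yaw": 0,"claw": 0},
])

```text
time_s: 12.22
tool_pos: [0.5648, -0.1144, 0.0303]
tcp_rot: [-0.085, -3.14, -0.001]
force: [0.3, 0.4, 0.4]
gripper_width: -0.0001
grip_force: 0.1
```

```bash
python3 - <<'E'
from m import *
ci,im,d=grab('scene')
o=[cv2.resize(im[150:240,200:290],(400,400),interpolation=2)]
ci,im,d=grab('side');P=pts(ci,d)
k=(abs(P[...,2]-.018)<.006)&(P[...,0]>.48)&(P[...,0]<.61)&(P[...,1]>-.2)&(P[...,1]<.2)&(d>0)
print(np.percentile(P[k][:,:2],[1,99],axis=0).round(4))
o.append(cv2.resize(im[140:260,200:320],(400,400),interpolation=2))
cv2.imwrite('pics/n.png',np.hstack(o))
E
```

```text
[[ 0.5203 -0.159 ]
 [ 0.6087  0.0478]]
```

View pics/n.png

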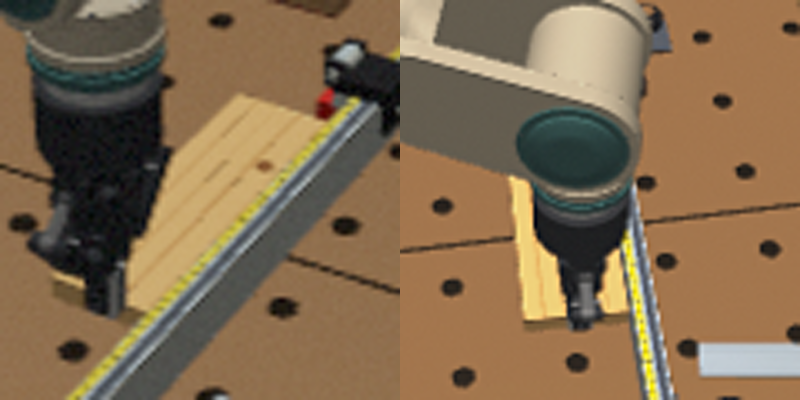

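The scene half shows the slat's left end (320,115) just next to the red block (325,103). The side half shows the finger (583,322) at the slat's right edge, which runs from (525,320) to (625,316). I'll measure the end positions.

```bash
python3 - <<'E'
from m import *
ci,im,d=grab('side')
for u,v in((525,319),(550,318),(615,316)):print('side R',ray(ci,200+(u-400)*.3,140+v*.3,.018).round(4))
ci,im,d=grab('scene')
for u,v in((55,275),(140,310)):print('scene R',ray(ci,200+u*.225,150+v*.225,.018).round(4))
for u,v in((243,96),(280,107),(318,118)):print('scene L',ray(ci,200+u*.225,150+v*.225,.018).round(4))
E
```

```text
side R [ 0.5192 -0.1108  0.018 ]
side R [ 0.5403 -0.113   0.018 ]
side R [ 0.5952 -0.1195  0.018 ]
scene R [ 0.5225 -0.106   0.018 ]
scene R [ 0.5868 -0.1116  0.018 ]
scene L [0.5367 0.1287 0.018 ]
scene L [0.5662 0.1283 0.018 ]
scene L [0.5959 0.1281 0.018 ]
```

Call:
carry_out([
  {"travel": [0,0.001,0],"yaw": 0,"claw": 0},
  {"travel": [0,0,0],"yaw": 0,"claw": 0},
  {"travel": [0,0.001,0],"yaw": 0,"claw": 0},
  {"travel": [0,0,0],"yaw": 0,"claw": 0},
  {"travel": [0,0.001,0],"yaw": 0,"claw": 0},
  {"travel": [0,0,0],"yaw": 0,"claw": 0},
  {"travel": [0,0.001,0],"yaw": 0,"claw": 0},
  {"travel": [0,0,0],"yaw": 0,"claw": 0},
  {"travel": [0,0,0],"yaw": 0,"claw": 0},
  {"travel": [0,0,0],"yaw": 0,"claw": 0},
])

```text
time_s: 13.25
tool_pos: [0.5651, -0.1104, 0.0305]
tcp_rot: [0.085, 3.14, 0.0]
force: [-1.1, 0.5, 0.9]
gripper_width: -0.0001
grip_force: 0.0
```

Call:
carry_out([
  {"travel": [0,0.001,0],"yaw": 0,"claw": 0},
  {"travel": [0,0,0],"yaw": 0,"claw": 0},
  {"travel": [0,0.001,0],"yaw": 0,"claw": 0},
  {"travel": [0,0,0],"yaw": 0,"claw": 0},
  {"travel": [0,0.001,0],"yaw": 0,"claw": 0},
  {"travel": [0,0,0],"yaw": 0,"claw": 0},
  {"travel": [0,0,0],"yaw": 0,"claw": 0},
  {"travel": [0,0,0],"yaw": 0,"claw": 0},
  {"travel": [0,0,0],"yaw": 0,"claw": 0},
  {"travel": [0,0,0],"yaw": 0,"claw": 0},
])

```text
time_s: 14.08
tool_pos: [0.5652, -0.1075, 0.0304]
tcp_rot: [0.085, 3.14, 0.0]
force: [0.5, -1.3, 0.8]
gripper_width: 0.0002
grip_force: 0.4
```

```bash
python3 - <<'E'
from m import *
ci,im,d=grab('scene')
o=[cv2.resize(im[155:230,200:275],(400,400),interpolation=2),cv2.resize(im[140:190,240:290],(400,400),interpolation=2)]
cv2.imwrite('pics/p.png',np.hstack(o))
E
```

```text
(no output)
```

View pics/p.png

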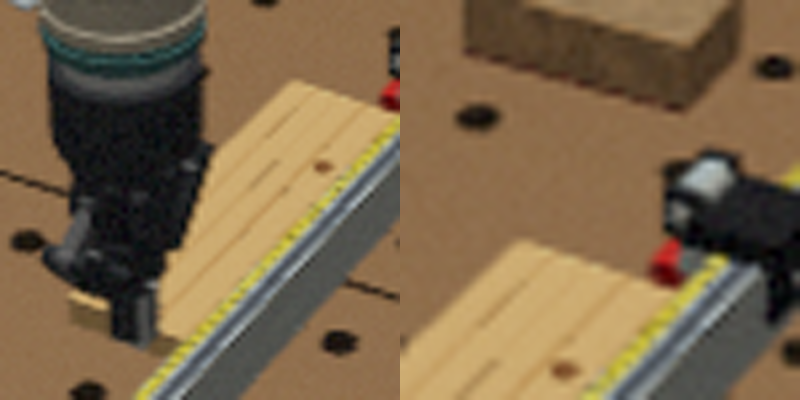

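The right half puts the slat's left edge ((520,240) to (670,285)) within a few mm of the red block (665,262). I'll continue to firm contact.

Call:
carry_out([
  {"travel": [0,0.001,0],"yaw": 0,"claw": 0},
  {"travel": [0,0,0],"yaw": 0,"claw": 0},
  {"travel": [0,0.001,0],"yaw": 0,"claw": 0},
  {"travel": [0,0,0],"yaw": 0,"claw": 0},
  {"travel": [0,0.001,0],"yaw": 0,"claw": 0},
  {"travel": [0,0,0],"yaw": 0,"claw": 0},
  {"travel": [0,0,0],"yaw": 0,"claw": 0},
  {"travel": [0,0,0],"yaw": 0,"claw": 0},
  {"travel": [0,0,0],"yaw": 0,"claw": 0},
  {"travel": [0,0,0],"yaw": 0,"claw": 0},
])

```text
time_s: 14.97
tool_pos: [0.5651, -0.1067, 0.0305]
tcp_rot: [-0.087, -3.14, 0.006]
force: [-1.0, -12.2, -0.6]
gripper_width: 0.0002
grip_force: 5.5
```

Call:
carry_out([
  {"travel": [0,-0.02,0],"yaw": 0,"claw": 0},
  {"travel": [0,0,-0.03],"yaw": 0,"claw": 0},
  {"travel": [0,0,-0.03],"yaw": 0,"claw": 50},
  {"travel": [0.0165,0.027,0],"yaw": 0,"claw": 50},
  {"travel": [0.0165,0.027,0],"yaw": 0,"claw": 50},
  {"travel": [0.0165,0.027,0],"yaw": 0,"claw": 50},
  {"travel": [0.0165,0.027,0],"yaw": 0,"claw": 50},
  {"travel": [0.0165,0.027,0],"yaw": 0,"claw": 50},
  {"travel": [0,0,0.03],"yaw": 0,"claw": 50},
  {"travel": [0,0,0.034],"yaw": 0,"claw": 50},
])

```text
time_s: 15.8
tool_pos: [0.4907, 0.0166, 0.0285]
tcp_rot: [0.081, 3.133, 0.002]
force: [0.6, -0.4, -0.2]
gripper_width: 0.0428
grip_force: 0.0
```

Call:
carry_out([
  {"travel": [-0.006,0,0],"yaw": 0,"claw": 50},
  {"travel": [-0.006,0,0],"yaw": 0,"claw": 50},
  {"travel": [-0.003,0,0],"yaw": 0,"claw": 50},
  {"travel": [-0.003,0,0],"yaw": 0,"claw": 50},
  {"travel": [-0.003,0,0],"yaw": 0,"claw": 50},
  {"travel": [-0.002,0,0],"yaw": 0,"claw": 50},
  {"travel": [0,0,0],"yaw": 0,"claw": 50},
  {"travel": [0,0,0],"yaw": 0,"claw": 50},
  {"travel": [0,0,0],"yaw": 0,"claw": 50},
  {"travel": [0,0,0],"yaw": 0,"claw": 50},
])

```text
time_s: 16.63
tool_pos: [0.5121, 0.0135, 0.0265]
tcp_rot: [0.085, 3.14, 0.0]
force: [0.2, 0.1, -0.2]
gripper_width: 0.0429
grip_force: 0.0
```

Call:
carry_out([
  {"travel": [-0.001,0,0],"yaw": 0,"claw": 50},
  {"travel": [-0.001,0,0],"yaw": 0,"claw": 50},
  {"travel": [-0.001,0,0],"yaw": 0,"claw": 50},
  {"travel": [-0.001,0,0],"yaw": 0,"claw": 50},
  {"travel": [0,0,0],"yaw": 0,"claw": 50},
  {"travel": [0,0,0],"yaw": 0,"claw": 50},
  {"travel": [0,0,0],"yaw": 0,"claw": 50},
  {"travel": [0,0,0],"yaw": 0,"claw": 50},
  {"travel": [0,0,0],"yaw": 0,"claw": 50},
  {"travel": [0,0,0],"yaw": 0,"claw": 50},
])

```text
time_s: 17.47
tool_pos: [0.5136, 0.0134, 0.0261]
tcp_rot: [-0.084, -3.133, -0.0]
force: [-15.6, -0.8, 11.4]
gripper_width: 0.0428
grip_force: 7.8
```

Call:
carry_out([
  {"travel": [0.02,0,0],"yaw": 0,"claw": 50},
  {"travel": [0.02,0,0],"yaw": 0,"claw": 50},
  {"travel": [0.0,0,-0.04],"yaw": 0,"claw": 50},
  {"travel": [0,0,-0.04],"yaw": 0,"claw": 0},
  {"travel": [0.03,0,-0.02],"yaw": 0,"claw": 0},
  {"travel": [0.03,0,-0.02],"yaw": 0,"claw": 0},
  {"travel": [0.03,0,-0.02],"yaw": 0,"claw": 0},
  {"travel": [0,0,0],"yaw": 0,"claw": 0},
  {"travel": [0,0,0],"yaw": 0,"claw": 0},
  {"travel": [0,0,0],"yaw": 0,"claw": 0},
])

```text
time_s: 18.3
tool_pos: [0.3866, 0.0202, 0.1662]
tcp_rot: [0.085, 3.14, 0.0]
force: [-0.1, 0.3, 0.6]
gripper_width: -0.0002
grip_force: 0.0
```

```bash
python3 - <<'E'
from m import *
o=[]
for n,b,(u,v,w) in(('side',(215,275,150,250),(215,130,110)),('scene',(190,290,150,240),(205,140,90))):
    ci,im,d=grab(n);print(n,slat(ci,im,d,b));o.append(cv2.resize(im[v:v+w,u:u+w],(400,400),interpolation=2))
cv2.imwrite('pics/q.png',np.hstack(o))
E
```

```text
side (np.float64(0.01644573684919636), ((572.8048706054688, -9.071502685546875), (320.0984802246094, 103.7075424194336), 87.19811248779297), array([[ 513.2, -166.4],
       [ 616.8, -171.5],
       [ 632.4,  148.3],
       [ 528.8,  153.3]], dtype=float32))
scene (np.float64(0.018173536906420887), ((563.6737670898438, 0.899658203125), (302.4505920410156, 78.4407958984375), 87.22486114501953), array([[ 517.2, -148.2],
       [ 595.5, -152. ],
       [ 610.2,  150. ],
       [ 531.8,  153.8]], dtype=float32))
```

View pics/q.png

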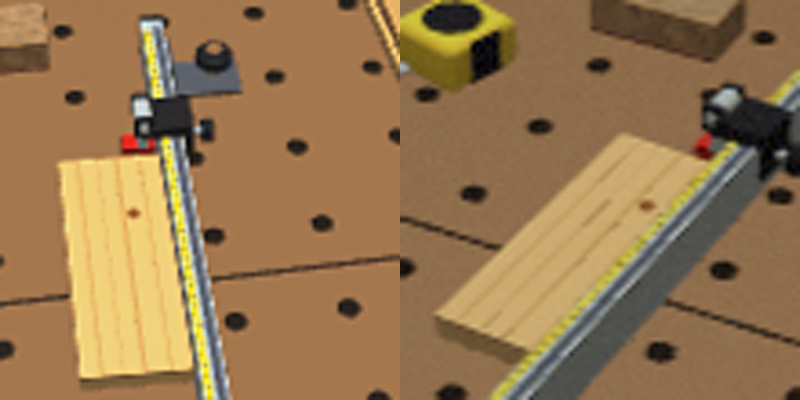

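The side half shows the slat flush along the fence, its left edge at about (110,157) close under the red block (138,145). I'll check for a gap numerically.

```bash
python3 - <<'E'
from m import *
ci,im,d=grab('side')
for u in(250,252,254): print(u,[(v,im[v,u].tolist()) for v in range(166,178)])
for v in(170,171,172,173,174):print(v,ray(ci,252,v,.018).round(4))
ci2,im2,d2=grab('scene')
for u in(272,273,274): print(u,[(v,im2[v,u].tolist()) for v in range(168,182)])
E
```

```text
250 [(166, [77, 117, 179]), (167, [39, 54, 229]), (168, [29, 37, 232]), (169, [29, 38, 233]), (170, [34, 43, 232]), (171, [11, 11, 83]), (172, [45, 76, 134]), (173, [105, 180, 234]), (174, [122, 212, 243]), (175, [121, 208, 241]), (176, [122, 209, 241]), (177, [121, 208, 241])]
252 [(166, [15, 12, 4]), (167, [33, 32, 54]), (168, [67, 72, 158]), (169, [59, 66, 227]), (170, [58, 62, 204]), (171, [11, 9, 83]), (172, [61, 106, 150]), (173, [134, 230, 249]), (174, [118, 205, 241]), (175, [119, 204, 240]), (176, [119, 205, 240]), (177, [118, 202, 238])]
254 [(166, [92, 98, 99]), (167, [28, 27, 25]), (168, [71, 74, 69]), (169, [105, 111, 103]), (170, [97, 103, 101]), (171, [10, 9, 101]), (172, [56, 97, 151]), (173, [127, 219, 250]), (174, [122, 211, 243]), (175, [120, 208, 241]), (176, [114, 199, 239]), (177, [106, 190, 237])]
170 [0.6005 0.1433 0.018 ]
171 [0.5998 0.1387 0.018 ]
172 [0.5991 0.1342 0.018 ]
173 [0.5984 0.1297 0.018 ]
174 [0.5977 0.1252 0.018 ]
272 [(168, [65, 93, 124]), (169, [71, 103, 136]), (170, [64, 93, 147]), (171, [53, 69, 172]), (172, [26, 32, 174]), (173, [10, 18, 86]), (174, [23, 24, 91]), (175, [37, 61, 119]), (176, [114, 172, 204]), (177, [108, 167, 202]), (178, [90, 164, 196]), (179, [72, 180, 200]), (180, [46, 159, 171]), (181, [104, 187, 195])]
273 [(168, [31, 29, 35]), (169, [54, 74, 104]), (170, [45, 58, 170]), (171, [35, 41, 185]), (172, [36, 43, 185]), (173, [20, 25, 106]), (174, [12, 16, 92]), (175, [17, 33, 89]), (176, [103, 160, 195]), (177, [96, 163, 194]), (178, [68, 171, 192]), (179, [57, 185, 197]), (180, [99, 157, 163]), (181, [139, 163, 157])]
274 [(168, [41, 37, 41]), (169, [22, 31, 53]), (170, [34, 36, 163]), (171, [52, 58, 170]), (172, [59, 64, 171]), (173, [51, 57, 117]), (174, [19, 23, 90]), (175, [14, 32, 96]), (176, [79, 138, 173]), (177, [89, 184, 195]), (178, [64, 168, 178]), (179, [94, 164, 172]), (180, [136, 142, 138]), (181, [105, 100, 95])]
```

```bash
python3 -c "
from bench import ctrl
print(ctrl.sign_off())"
```

```text
the job is handed in; nothing more can be done
None
```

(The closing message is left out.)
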